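# Lock the shoe jack with its pin

## Task

Swing the shoe jack's arm round until the yellow eye in the arm lies over the middle one of the three holes in the jack's plate. Then take the red-headed lock pin out of the wooden tool block and put it down through the eye and the middle hole, fully home, so that the arm is locked. Leave the other things on the bench where they are.

Things in the scene. Friction and masses are not known exactly. Their poses are not given: they have to be found in the camera images.
- jack: Shoe jack base, grey, fixed: foot 170 x 200 mm, with a bare aluminium index plate 150 x 46 mm, 16 mm thick, its top 40 mm above the bench, with three 16 mm through holes, 110 mm from the pivot axis and 48 mm apart; 16 mm of free space below them. Origin: on the pivot axis at bench height; the middle hole lies towards its own -y; z up.
- middle_hole (a point): Centre of the mouth of the middle hole, on the top face of the index plate, 40 mm above the bench.
- jack_arm (a joint): Angle of the swinging blue arm about the upright pivot (rad, counter-clockwise from above positive, -0.9 to 0.9). 0: eye over the middle hole; -0.45, +0.45: over the outer holes. It stays where left (light friction). Arm 10 mm thick, top 52 mm above the bench; on the far side of the pivot it carries a black shoe, sole up, reaching 246 mm from the pivot, 149 mm above the bench.
- swing_pivot (a point): On the arm's pivot axis, at the height of the arm's top face (52 mm above the bench).
- swing_eye (a point): Centre of the eye, a through hole of 16 mm diameter in the yellow 40 x 40 mm part of the arm, at its top face (52 mm above the bench), 110 mm from the pivot axis.
- swing_handle (a point): Centre of the top of the arm's upright round wooden handle, 24 mm diameter, 42 mm tall, 180 mm from the pivot axis; its top is 94 mm above the bench.
- tool_block: Wooden tool block, fixed, 140 x 60 x 46 mm tall, with two 16 mm holes 80 mm apart along its x. The lock pin stands in one and an awl in the other, either way round. Origin: centre of its underside; x along its length.
- lock_pin: Lock pin, loose, upright, 78 mm long, 60 g: steel shank 12 mm diameter, 40 mm long, tapered tip; then a steel collar 28 mm diameter, 4 mm thick; then a red round grip 22 mm diameter, 34 mm tall. Origin: centre of its tip; z towards the head. It starts in the tool block, collar on the block's top. Fully home, the collar rests on the arm and the tip is 12 mm above the bench.
- pin_head (a point): Centre of the top of the red grip of the lock pin, 78 mm above its tip.
- awl: Awl, loose bystander, standing in the tool block's other hole: pale wooden handle up to 26 mm diameter, its top 90 mm above the bench. Origin: its tip.
- glue_jar: Glue jar, bystander, 64 mm diameter, 85 mm tall, yellow cap. Origin: centre of its underside.
- hammer: Hammer, bystander, lying, 260 mm long. Origin: under its middle; x along it.
- tack_tin: Steel tack bowl, bystander, 76 mm diameter, 35 mm tall. Origin: centre of its underside.
- spare_clog: Spare black clog with pink sole pad, bystander, lying sole up, 240 mm long, 50 mm tall. Origin: on the bench at the back of its heel; y towards the toe.
There are look-alikes about, which are no part of the job. Of the things like the lock_pin, leave any that is black or green; of the rest the larger one is meant.

How it is judged:
By the outcome, as a careful person would: the job done as asked, in the order asked, and still so for the second after the job is handed in, with the robot touching nothing.
It also fails if it takes over 64 s, if anything falls off the work surface, if the arm or the gripper's body presses on something with over 40 N, if the wrist force passes 120 N, or if a joint passes its speed limit or range.

## Robot

A 7-joint arm with a two-finger parallel gripper is mounted at the origin on the work surface. World frame = base frame: x ahead of the robot, y to its left, z up, the work surface at z = 0. Lengths are in m, angles in rad, forces in N, time in s.
With the tool pointing down it reaches from about 0.4 to 0.85 m from the base axis. Payload 4.5 kg.
Tool frame: the origin (TCP) lies between the finger pads; the fingertips stand r.finger_overhang ahead of it and the grasp point (between the pads) lies 8 mm behind it (r.finger_overhang is the distance from the TCP to the fingertips, in m); z points along the fingers, x is the direction in which the jaws open and shut, and the axes are right-handed (so a half turn about z gives the same grasp; the last joint's range is limited). The gripper opens to 88 mm and grips with 3 to 60 N. Pads are 18 mm wide; open, the fingers measure 123 mm over their backs; the gripper's body (75 mm by 187 mm) begins 45 mm behind the grasp point.
Start: joints at [1.235, 0.689, -0.195, 1.565, 0.157, 0.902, -0.215], TCP at [0.226, -0.583, 0.25] pointing down, gripper open.
Joint ranges: [-3.01, 3.01], [-0.46, 2.08], [-1.47, 1.51], [0.13, 2.56], [-1, 4.14], [0.04, 2.09], [-2.66, 2.66]. Speed limits (rad/s): [2.57, 2.57, 3.14, 3.14, 3.14, 3.14, 3.14].

## Interface

Orientations are given as a unit quaternion [x, y, z, w].
In Python, from plant import r gives the robot as it stands.
- The arm moves only by the tool move_arm, never from a script. Its argument "targets" is a list that holds one entry, the list of rows, each a list of 7 numbers: the turn, a rotation vector about the world's x, y, z in rad, then the shift along the world's x, y, z in m, then the opening, from 0 (shut) to 1 (fully open). A call has 1 to 5 rows; each row shifts and turns the pose as measured when the row begins; what a row does not reach is not made up. A row lasts 1/10 s, in which the tool goes at most 50 mm and 8.59 degrees, less where a joint would pass 70% of its speed; a pose out of reach is approached as far as the arm can. A call with a gripper value outside its range is refused whole. The fingers move at their own pace and stop on an object; "force" is the grip in N (left out, the last holds). Time passes only in rows, so rows that do not move let the fingers close. It gives the time, the measured TCP pose, the force and the opening at its end, in the units of the state.
- r.get_state(): the state, without advancing time (a new reading comes with each control period).
- r.snapshot(name): name is "side" or "top"; returns a dict with "frame" (400x640x3 uint8, red, green, blue), "K" (3x3 intrinsics, pixels), "T" (4x4, takes a point from camera to world coordinates). Camera axes: x right, y up, looking along -z (the intrinsics and any distortion apply to the point x, -y, -z); pixel columns grow to the right and rows downward; lengths in m; the calibration is good to about 2 mm. A picture is of the moment at which its call begins. There is no depth.
- r.finish_job(): hands the job in, once; it reports no verdict.
Trained networks look in a picture, given as the dict that the camera call returned (one of the last four; its "shot" number tells which), for a name from the list of things; names that differ only in an ending like _2 or _b are one class to them, and where a whole thing is asked for, a point or a joint stands for the part that bears it (a point fixed in the world has none). Each returns a list of dicts, best first, with "score" (0 to 1); they miss things now and then, are a little off and sometimes report something else, mostly with a low value. They report only what shows in the picture. A call takes as long as a camera call. They do not tell look-alikes from the thing itself.
- r.find_in(picture, query): "centre" ([row, column] in pixels, amid what is visible of it).
The state is a dict: "clock": time; "q": joint angles; "qd": joint speeds; "joint_torque": joint torques, N m; "tool_pos": TCP position; "eef_rot": TCP orientation; "contact_force": force on the tool from outside, world axes, zero at the start; "moment": the same for the moment, N m; "opening": opening from 0.0 (shut) to 1.0 (fully open).
Only numpy, scipy, OpenCV 4.12 (cv2) and the standard library are available. Lean on these libraries where they do the work, as an engineer would, in place of code of your own. Each camera call takes 0.05 s, during which the arm holds its last target. There are 200 camera calls.

## Working session

There is one attempt and no reset: what is moved stays moved. The work goes in short steps, Python scripts to look and compute and a tool call to move; the robot and the scene stay as the last step left them, time stands still between calls to the robot, and variables do not carry over. Pictures are saved under pics/ and viewed, about 8 in all and at most 12, crops included, and the job is handed in when it is done.

Besides the shell and the picture viewer there is one more tool, called as name(argument=value, ...), one argument or row to a line, values as JSON. move_arm: Moves the arm, as the interface text tells. Its arguments: {"type":"object","properties":{"targets":{"type":"array","items":{"type":"array","items":{"type":"array","items":{"type":"number"}}}},"force":{"type":"number"}},"required":["targets"]}

```bash
ls; mkdir -p pics; cat > h.py <<'E'
import numpy as np, cv2
from plant import r
def ray(p,rc):
    K,T=np.array(p["K"]),np.array(p["T"])
    d=np.linalg.inv(K)@[rc[1],rc[0],1.]; d=np.array([d[0],-d[1],-d[2]])
    return T[:3,3],T[:3,:3]@d
def at(p,rc,z):
    o,d=ray(p,rc); return o+d*(z-o[2])/d[2]
def proj(p,X):
    K,T=np.array(p["K"]),np.array(p["T"])
    c=T[:3,:3].T@(np.array(X)-T[:3,3]); u=K@[c[0],-c[1],-c[2]]; return u[[1,0]]/u[2]
def save(p,n,crop=None,s=1):
    f=p["frame"][:,:,::-1]
    if crop: a,b,c,d=crop; f=f[a:b,c:d]
    cv2.imwrite("pics/"+n,cv2.resize(f,None,fx=s,fy=s,interpolation=cv2.INTER_CUBIC))
E
python3 - <<'E'
from h import *
np.set_printoptions(precision=4,suppress=True)
print({k:v for k,v in r.get_state().items()},r.finger_overhang)
Z=dict(swing_pivot=.052,swing_eye=.052,swing_handle=.094,middle_hole=.04,pin_head=.084,lock_pin=.06,tool_block=.046,awl=.09,glue_jar=.085,hammer=.02,tack_tin=.035,spare_clog=.05)
for n in("top","side"):
    p=r.snapshot(n); save(p,n+"0.png"); print(n,[k for k in p],p["T"])
    for q,z in Z.items():
        for d in r.find_in(p,q)[:4]: print(q,round(d["score"],2),np.array(d["centre"]),at(p,d["centre"],z))
E
```

```text
pics
{'clock': 0.0, 'q': array([ 1.2348,  0.69  , -0.1945,  1.5664,  0.1573,  0.9025, -0.2151]), 'qd': array([ 0.0001, -0.0009,  0.0008, -0.0019, -0.0005, -0.0008, -0.0006]), 'joint_torque': array([  0.0005, -52.7573,  -1.2666, -15.3429,  -0.0526,   0.0066,
         0.0001]), 'tool_pos': array([ 0.2256, -0.5822,  0.2489]), 'eef_rot': array([ 0.8251, -0.565 , -0.0008, -0.0005]), 'contact_force': array([-0.2514,  0.1386, -0.2202]), 'moment': array([0.0189, 0.0436, 0.0222]), 'opening': 0.9996840355417425} 0.011
top ['frame', 'K', 'T', 'shot'] [[ 0.0168  0.9974 -0.0695  0.438 ]
 [-0.9999  0.017   0.0027 -0.0381]
 [ 0.0039  0.0695  0.9976  1.436 ]
 [ 0.      0.      0.      1.    ]]
swing_pivot 0.78 [150.6 257.4] [0.6821 0.1584 0.052 ]
swing_eye 0.91 [153.1 255.7] [0.6748 0.163  0.052 ]
swing_eye 0.4 [153.2 295. ] [0.6765 0.0517 0.052 ]
swing_handle 0.93 [150.1 255. ] [0.6759 0.1591 0.094 ]
swing_handle 0.56 [214.5 483.5] [ 0.5095 -0.4685  0.094 ]
middle_hole 0.86 [153.6 291.5] [0.6772 0.0625 0.04  ]
pin_head 0.62 [261.1 399.1] [ 0.3788 -0.2406  0.084 ]
pin_head 0.57 [235.8 407.1] [ 0.448
[... 1016 characters left out ...]
8 -0.2848  0.084 ]
pin_head 0.78 [263.6 290. ] [ 0.4615 -0.2786  0.084 ]
lock_pin 0.75 [266.2 287.1] [ 0.4551 -0.2591  0.06  ]
lock_pin 0.7 [268.4 253.9] [ 0.3818 -0.2628  0.06  ]
lock_pin 0.62 [299.6 275.7] [ 0.4308 -0.3607  0.06  ]
lock_pin 0.3 [136.6 322.8] [0.5894 0.429  0.06  ]
tool_block 0.98 [277.2 304. ] [ 0.4919 -0.2814  0.046 ]
tool_block 0.27 [161.8 275.8] [0.4245 0.2691 0.046 ]
awl 0.7 [258.  322.9] [ 0.5336 -0.2705  0.09  ]
glue_jar 0.69 [265.6 390.6] [ 0.679 -0.297  0.085]
hammer 0.8 [162.7 275.2] [0.4213 0.3123 0.02  ]
tack_tin 0.97 [353.9 322.8] [ 0.5183 -0.4794  0.035 ]
tack_tin 0.36 [262.1 288.1] [ 0.4575 -0.2157  0.035 ]
spare_clog 0.58 [135.4 326. ] [0.6037 0.4609 0.05  ]
```

View pics/top0.png

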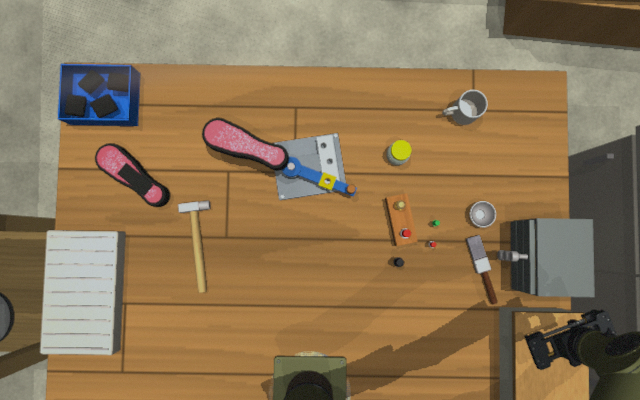

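View pics/side0.png

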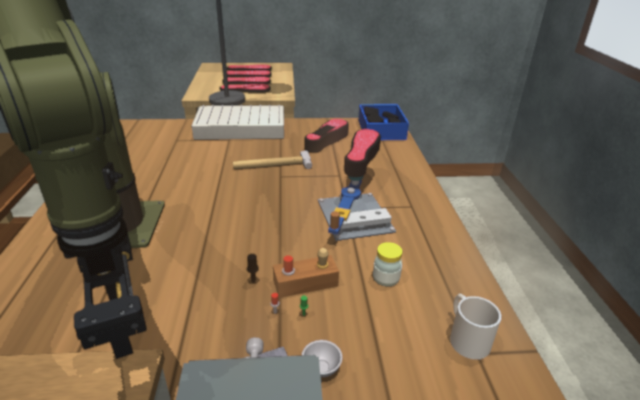

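```bash
python3 - <<'E'
from h import *
np.set_printoptions(precision=4,suppress=True)
p=r.snapshot("top"); a=p["frame"][125:275,270:450]
b=cv2.resize(a[:80,:90],None,fx=6,fy=6,interpolation=cv2.INTER_CUBIC); c=cv2.resize(a[60:145,105:175],None,fx=480/85,fy=480/85,interpolation=cv2.INTER_CUBIC)[:, :]
b=cv2.resize(b,(540,480)); c=cv2.resize(c,(260,480)) if 0 else c[:, :260]
cv2.imwrite("pics/c.png",np.hstack([b,c])[:,:,::-1])
for n in("top","side"):
    p=r.snapshot(n); h=cv2.cvtColor(p["frame"],cv2.COLOR_RGB2HSV); H,S,V=cv2.split(h)
    for nm,m in dict(red=((H<4)|(H>174))&(S>170)&(V>90),yel=(H>20)&(H<32)&(S>170)&(V>120),blue=(H>100)&(H<120)&(S>130)).items():
        N,L,st,ce=cv2.connectedComponentsWithStats(m.astype(np.uint8))
        for i in range(1,N):
            if st[i,4]>8: print(n,nm,st[i],ce[i])
E
```

```text
top red [403 230   7   7  44] [406.0455 233.0682]
top red [431 243   5   4  16] [432.75  244.375]
top yel [391 140  21  20 319] [400.9718 149.2445]
top yel [319 173  17  17 150] [326.8467 180.9533]
top blue [  58   64   81   62 2099] [100.4793 103.4597]
top blue [100  74   8   7  30] [104.7333  76.1333]
top blue [282 157  40  26 428] [301.6028 170.9112]
top blue [333 180  15  14 116] [340.2759 186.3017]
side yel [337 209  11   9  38] [343.5263 212.3947]
side yel [385 258  11   3  15] [389.8667 259.2   ]
side blue [360 104  48  35 899] [387.9855 121.7853]
side blue [340 189  20  19 184] [347.9674 198.087 ]
```

View pics/c.png

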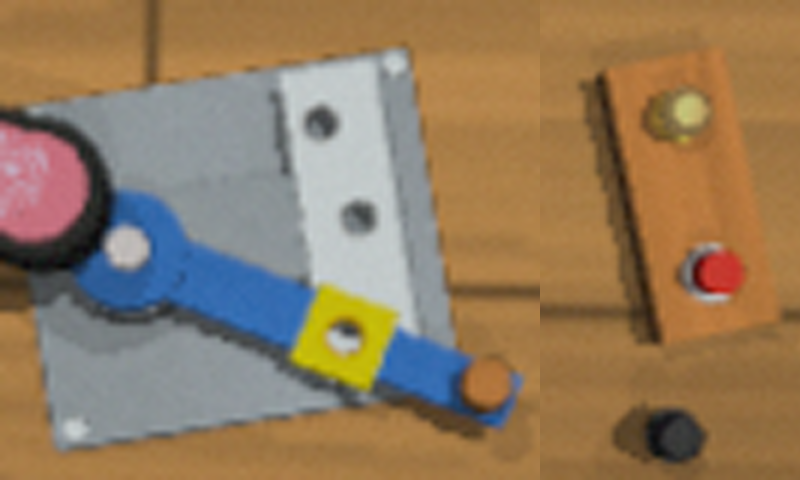

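```bash
python3 - <<'E'
from h import *
np.set_printoptions(precision=4,suppress=True)
p=r.snapshot("top")
P=dict(pivot=((165.8,290.8),.055),handle=((188.6,350.8),.094),eye=((180.6,327.1),.052),mid=((160.8,329.3),.04),outer=((144.9,323.1),.04),pin=((232.8,406.2),.084),awl=((204.3,400.7),.09))
W={k:at(p,*v) for k,v in P.items()}
for k,v in W.items(): print(k,v)
d=lambda a,b:np.linalg.norm((W[a]-W[b])[:2]); an=lambda b:np.degrees(np.arctan2(*(W[b]-W["pivot"])[1::-1]))
print([(x,d("pivot",x),an(x)) for x in("handle","eye","mid","outer")])
q=r.snapshot("side")
for n,s in(("side",q),):
  print(proj(s,W["pin"]),proj(s,W["eye"]),proj(s,W["handle"]),proj(s,W["mid"]))
save(q,"s.png",(180,330,240,400),5)
from scipy.spatial.transform import Rotation as R
print(R.from_quat(r.get_state()["eef_rot"]).as_matrix())
E
```

```text
pivot [0.6399 0.0626 0.055 ]
handle [ 0.5742 -0.1056  0.094 ]
eye [ 0.6    -0.0405  0.052 ]
mid [ 0.6584 -0.0459  0.04  ]
outer [ 0.7039 -0.0274  0.04  ]
pin [ 0.4562 -0.2595  0.084 ]
awl [ 0.5338 -0.243   0.09  ]
[('handle', np.float64(0.18060649033415963), np.float64(-111.32612441456354)), ('eye', np.float64(0.11057899238530887), np.float64(-111.14129379888423)), ('mid', np.float64(0.1100472057342109), np.float64(-80.32919511806358)), ('outer', np.float64(0.11046117832738332), np.float64(-54.55094174411589))]
[257.9747 287.4213] [212.6887 340.4925] [213.6294 333.9158] [216.9902 362.0774]
[[ 0.3615 -0.9324 -0.    ]
 [-0.9324 -0.3615 -0.    ]
 [ 0.      0.     -1.    ]]
```

View pics/s.png

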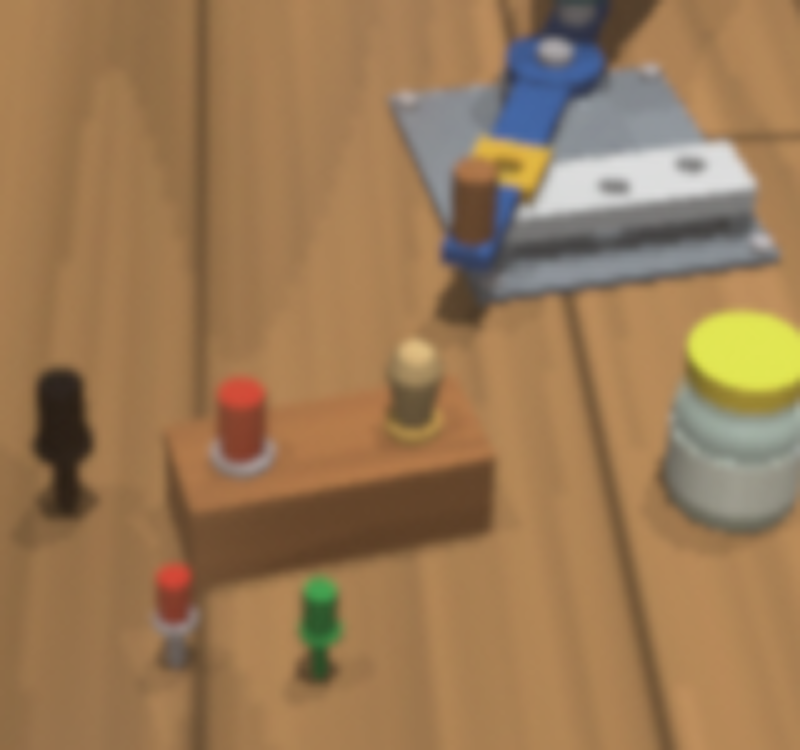

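move_arm(
  targets=[
    [[0,0,0.137,0.028,0.038,0,0.5],[0,0,0.137,0.028,0.038,0,0.5],[0,0,0.137,0.028,0.038,0,0.5],[0,0,0.137,0.028,0.038,0,0.5],[0,0,0.137,0.028,0.038,0,0.5]],
  ],
  force=10,
)

```text
clock: 2.05
tool_pos: [0.3626, -0.3943, 0.2498]
eef_rot: [0.968, -0.251, 0.002, 0.004]
contact_force: [0.6, -0.5, -0.1]
opening: 0.568
```

move_arm(
  targets=[
    [[0,0,0.137,0.028,0.038,0,0.5],[0,0,0.137,0.028,0.038,0,0.5],[0,0,0.137,0.028,0.038,0,0.5],[0,0,0.137,0.028,0.038,0,0.5],[0,0,0.137,0.028,0.038,0,0.5]],
  ],
)

```text
clock: 2.55
tool_pos: [0.5074, -0.197, 0.2513]
eef_rot: [0.995, 0.102, 0.005, 0.004]
contact_force: [-0.4, -0.1, 0.5]
opening: 0.501
```

move_arm(
  targets=[
    [[0,0,-0.03,0.022,0.031,0,0.5],[0,0,0,0.022,0.03,0,0.5],[0,0,0,0.022,0.03,-0.03,0.5],[0,0,0,0,0,-0.04,0.5],[0,0,0,0,0,-0.04,0.5]],
  ],
)

```text
clock: 3.05
tool_pos: [0.5862, -0.0922, 0.1453]
eef_rot: [0.996, 0.093, 0.016, 0.003]
contact_force: [-0.4, -0.8, -0.5]
opening: 0.5
```

move_arm(
  targets=[
    [[0,0,0,0,0,0,0.5]],
  ],
)

```text
clock: 3.15
tool_pos: [0.5833, -0.0912, 0.1411]
eef_rot: [0.995, 0.094, 0.012, 0.002]
contact_force: [-1.1, 0.0, -0.1]
opening: 0.494
```

move_arm(
  targets=[
    [[0,0.024,0,-0.009,-0.014,0,0.5],[0,0,0,0,0,0,0.5]],
  ],
)

```text
clock: 3.35
tool_pos: [0.5742, -0.1071, 0.1429]
eef_rot: [0.996, 0.094, -0.001, 0.001]
contact_force: [0.3, -0.6, -0.3]
opening: 0.5
```

move_arm(
  targets=[
    [[0,0,0,0,0.001,-0.035,0.5],[0,0,0,0,0,-0.033,0.5],[0,0,0,0,0,0,0.5]],
  ],
)

```text
clock: 3.65
tool_pos: [0.5789, -0.1105, 0.0807]
eef_rot: [0.996, 0.09, 0.006, 0.003]
contact_force: [-0.3, 0.0, -0.7]
opening: 0.501
```

move_arm(
  targets=[
    [[0,0,0,0,0,0,0.2],[0,0,0,0,0,0,0.2],[0,0,0,0,0,0,0.2],[0,0,0,0,0,0,0.2]],
  ],
  force=10,
)

```text
clock: 4.05
tool_pos: [0.5802, -0.113, 0.086]
eef_rot: [0.996, 0.089, 0.008, 0.004]
contact_force: [1.4, 2.4, -14.5]
opening: 0.271
```

move_arm(
  targets=[
    [[0,0.01,0,0.01,-0.001,-0.006,0.2],[0,0,0,0.014,-0.003,-0.001,0.2],[0,0,0,0.014,-0.002,0,0.2],[0,0,0,0.014,-0.001,0,0.2],[0,0,0,0.014,0,0,0.2]],
  ],
)

```text
clock: 4.55
tool_pos: [0.641, -0.1253, 0.0816]
eef_rot: [0.996, 0.089, -0.004, 0.008]
contact_force: [-2.7, -1.6, -3.3]
opening: 0.267
```

move_arm(
  targets=[
    [[0,0,0,0.012,0.003,-0.002,0.2],[0,-0.008,0,0.01,0.003,-0.001,0.2],[0,0,0,0.006,0.003,0,0.2],[0,0,0,0,0,0,0.2]],
  ],
)

```text
clock: 4.95
tool_pos: [0.6711, -0.1222, 0.0814]
eef_rot: [0.996, 0.088, 0.001, 0.012]
contact_force: [0.6, -1.1, -3.7]
opening: 0.266
```

move_arm(
  targets=[
    [[0,0,0,0,0,0,0.5],[0,0,0,0,0,0,0.5],[0,0,0,0,0,0,0.5]],
  ],
)

```text
clock: 5.25
tool_pos: [0.6721, -0.1187, 0.0827]
eef_rot: [0.996, 0.088, 0.002, 0.01]
contact_force: [0.4, 0.4, 0.3]
opening: 0.492
```

move_arm(
  targets=[
    [[0.02,0,0,0,0,0.04,0.5],[0,0,0,0,0,0.05,0.5],[0,0,0,-0.02,-0.03,0.04,0.5],[0,0,0,-0.04,-0.03,0,0.5],[0,0,0,-0.04,-0.03,0,0.5]],
  ],
)

```text
clock: 5.75
tool_pos: [0.5763, -0.1957, 0.2152]
eef_rot: [0.995, 0.096, 0.008, -0.005]
contact_force: [-0.3, -1.1, -0.7]
opening: 0.502
```

```bash
python3 - <<'E'
from h import *
p=r.snapshot("top"); a=p["frame"][115:275,270:450]
cv2.imwrite("pics/d.png",cv2.resize(a,None,fx=4.4,fy=3.75*1.0 if 0 else 3.7,interpolation=cv2.INTER_CUBIC)[:,:,::-1])
h=cv2.cvtColor(p["frame"],cv2.COLOR_RGB2HSV); H,S,V=cv2.split(h)
m=(H>20)&(H<32)&(S>170)&(V>120)
N,L,st,ce=cv2.connectedComponentsWithStats(m.astype(np.uint8))
for i in range(1,N):
    if st[i,4]>8: print(st[i],ce[i],at(p,ce[i][::-1],.052))
print([ (d["score"],d["centre"],at(p,d["centre"],.084)) for d in r.find_in(p,"pin_head")])
s=r.get_state();print(s["tool_pos"],s["eef_rot"])
E
```

```text
[404 140   7   7  29] [406.44827586 143.5862069 ] [ 0.70958007 -0.26402702  0.052     ]
[323 154  15  15 153] [329.38562092 160.83006536] [ 0.65639442 -0.04602997  0.052     ]
[(0.47, [233.8, 407.0], array([ 0.45350746, -0.26171592,  0.084     ]))]
[ 0.5706472  -0.20284738  0.214169  ] [ 0.99585362  0.09087557  0.00349035 -0.00223964]
```

View pics/d.png

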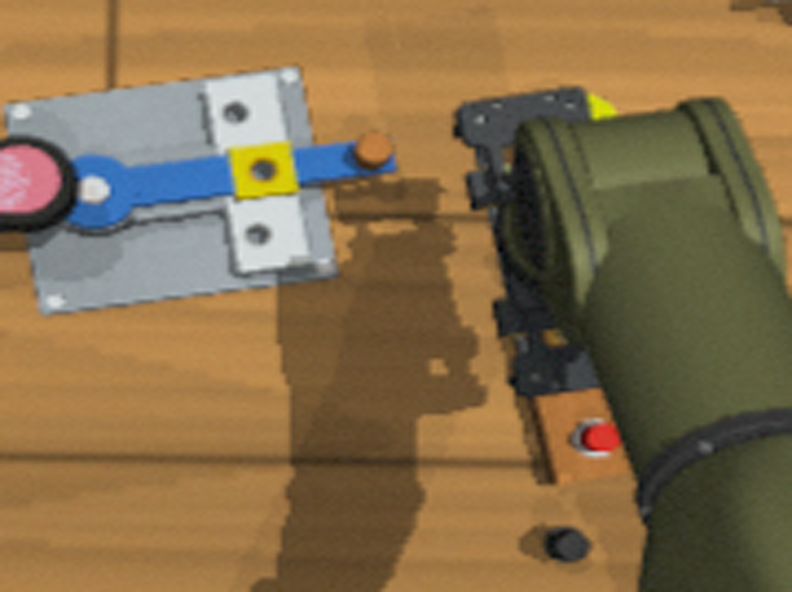

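move_arm(
  targets=[
    [[0,0,0,-0.04,-0.02,0,0.5],[0,0,0,-0.04,-0.02,-0.02,0.5],[0,0,0,-0.03,-0.015,-0.03,0.5],[0,0,0,0,0,0,0.5],[0,0,0,0,0,0,0.5]],
  ],
)

```text
clock: 6.35
tool_pos: [0.4618, -0.2554, 0.1662]
eef_rot: [0.996, 0.091, 0.008, -0.003]
contact_force: [0.4, 0.0, 0.5]
opening: 0.504
```

move_arm(
  targets=[
    [[-0.007,0.015,0,-0.006,-0.004,0,0.5],[0,0,0,0,0,-0.03,0.5],[0,0,0,0,0,-0.03,0.5],[0,0,0,0,0,0,0.5]],
  ],
)

```text
clock: 6.75
tool_pos: [0.4638, -0.2576, 0.1084]
eef_rot: [0.996, 0.093, 0.005, 0.002]
contact_force: [-1.4, 1.0, -0.2]
opening: 0.498
```

move_arm(
  targets=[
    [[0.003,0.01,0,-0.008,-0.002,0,0.5],[0,0,0,0,0,-0.022,0.5],[0,0,0,0,0,0,0.5]],
  ],
)

```text
clock: 7.05
tool_pos: [0.4594, -0.2592, 0.0898]
eef_rot: [0.995, 0.095, 0.003, 0.001]
contact_force: [-0.6, -0.4, 0.8]
opening: 0.502
```

move_arm(
  targets=[
    [[0,0.005,0,-0.003,0,-0.012,0.5],[0,0,0,0,0,-0.01,0.5],[0,0,0,0,0,0,0.5]],
  ],
)

```text
clock: 7.35
tool_pos: [0.458, -0.2601, 0.0697]
eef_rot: [0.995, 0.095, 0.002, 0.002]
contact_force: [-0.4, 0.6, -0.1]
opening: 0.501
```

move_arm(
  targets=[
    [[0,0.003,0,-0.002,0,-0.002,0.2],[0,0,0,0,0,0,0.2],[0,0,0,0,0,0,0.2],[0,0,0,0,0,0,0.2]],
  ],
  force=20,
)

```text
clock: 7.75
tool_pos: [0.4562, -0.2604, 0.0683]
eef_rot: [0.996, 0.095, 0.001, 0.002]
contact_force: [-0.0, 0.5, -1.3]
opening: 0.243
```

move_arm(
  targets=[
    [[0,0,0,0,0,0.025,0.2],[0,0,0,0,0,0.03,0.2],[0,0,0,0,0,0.035,0.2],[0,0,0,0,0,0.03,0.2],[0,0,0,0.01,0.01,0,0.2]],
  ],
)

```text
clock: 8.25
tool_pos: [0.4637, -0.2511, 0.1917]
eef_rot: [0.996, 0.094, -0.001, 0.002]
contact_force: [0.4, -1.0, -1.0]
opening: 0.24
```

move_arm(
  targets=[
    [[0,0,0,0.03,0.032,0,0.2],[0,0,0,0.03,0.032,0,0.2],[0,0,0,0.03,0.032,0,0.2],[0,0,0,0.03,0.032,0,0.2],[0,0,0,0.03,0.032,0,0.2]],
  ],
)

```text
clock: 8.75
tool_pos: [0.614, -0.0896, 0.1886]
eef_rot: [0.996, 0.088, -0.005, 0.004]
contact_force: [0.1, -0.5, -0.1]
opening: 0.245
```

move_arm(
  targets=[
    [[0,0,0,0.02,0.02,0,0.2],[0,0,0,0,0,0,0.2],[0,0,0,0,0,0,0.2]],
  ],
)

```text
clock: 9.05
tool_pos: [0.6376, -0.0573, 0.1853]
eef_rot: [0.996, 0.094, -0.005, 0.001]
contact_force: [-0.7, -1.8, -1.1]
opening: 0.242
```

move_arm(
  targets=[
    [[0.003,-0.01,0,0.02,0.01,-0.02,0.2],[0,0,0,0,0,-0.025,0.2],[0,0,0,0,0,0,0.2]],
  ],
)

```text
clock: 9.35
tool_pos: [0.6553, -0.0505, 0.1376]
eef_rot: [0.996, 0.092, -0.001, 0.001]
contact_force: [-0.5, -0.8, -0.8]
opening: 0.241
```

```bash
python3 - <<'E'
from h import *
p=r.snapshot("side"); save(p,"e.png",(150,250,300,420),5)
s=r.get_state();t=s["tool_pos"];print(t,s["eef_rot"],s["contact_force"])
o=lambda X:(proj(p,X)-[150,300])*5
for n,X in dict(tip=[t[0],t[1]+.001,t[2]-.0623],collar=[t[0],t[1]+.001,t[2]-.0223],eye=[.6564,-.046,.052],mid=[.6584,-.0459,.04],hnd=[.6701,-.1149,.094]).items(): print(n,o(X))
E
```

```text
[ 0.65671691 -0.05002833  0.13947261] [9.95719493e-01 9.24187262e-02 4.42033053e-04 1.12954617e-03] [-0.4026785  -0.40335994 -0.37045913]
tip [280.48437582 313.18166799]
collar [216.00011757 318.68601404]
eye [316.72995003 308.36843868]
mid [335.00019107 310.45496212]
hnd [324.07489867 362.32940945]
```

View pics/e.png

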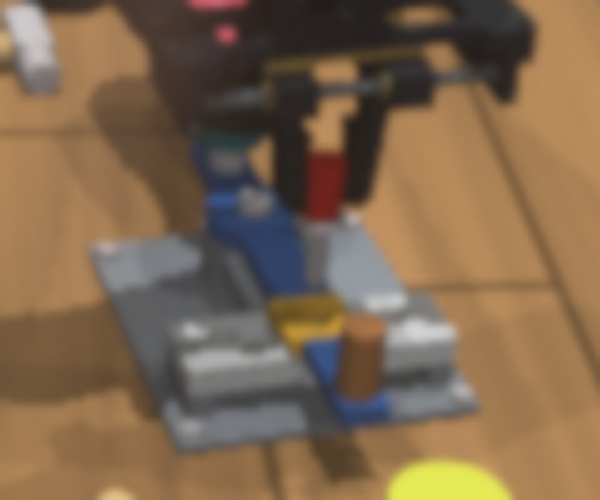

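move_arm(
  targets=[
    [[0,0,0,0,0.003,-0.015,0.2],[0,0,0,0,0,0,0.2]],
  ],
)

```text
clock: 9.6
tool_pos: [0.6566, -0.0485, 0.125]
eef_rot: [0.996, 0.091, 0.001, 0.002]
contact_force: [-0.5, -1.1, -0.3]
opening: 0.243
```

move_arm(
  targets=[
    [[0,0,0,0,0.002,-0.01,0.2],[0,0,0,0,0,-0.006,0.2],[0,0,0,0,0,-0.005,0.2]],
  ],
)

```text
clock: 9.9
tool_pos: [0.6576, -0.0471, 0.1047]
eef_rot: [0.996, 0.091, 0.003, 0.002]
contact_force: [-0.3, 0.5, -0.6]
opening: 0.243
```

move_arm(
  targets=[
    [[0.003,0.006,0,0,0,-0.006,0.2],[0,0,0,0,0,-0.006,0.2],[0,0,0,0,0,0,0.2]],
  ],
)

```text
clock: 10.2
tool_pos: [0.6575, -0.047, 0.0911]
eef_rot: [0.996, 0.091, -0.0, -0.0]
contact_force: [-0.0, 0.5, -0.0]
opening: 0.244
```

Going in freely (tip about 29 mm high, inside the plate).

move_arm(
  targets=[
    [[0,0,0,0,0,-0.006,0.2],[0,0,0,0,0,-0.006,0.2],[0,0,0,0,0,0,0.2]],
  ],
)

```text
clock: 10.5
tool_pos: [0.6577, -0.047, 0.0781]
eef_rot: [0.996, 0.091, -0.0, -0.0]
contact_force: [-0.3, 0.2, -0.9]
opening: 0.238
```

move_arm(
  targets=[
    [[0,0,0,0,0,-0.003,0.2],[0,0,0,0,0,-0.003,0.2],[0,0,0,0,0,0,0.2]],
  ],
)

```text
clock: 10.8
tool_pos: [0.6597, -0.0466, 0.0748]
eef_rot: [0.996, 0.091, 0.002, 0.0]
contact_force: [-0.0, 1.4, -1.2]
opening: 0.241
```

move_arm(
  targets=[
    [[0,0,0,-0.002,0,-0.003,0.2],[0,0,0,0,0,-0.002,0.2]],
  ],
)

```text
clock: 11.0
tool_pos: [0.6601, -0.0464, 0.074]
eef_rot: [0.996, 0.09, 0.005, 0.001]
contact_force: [-5.6, 0.7, 15.8]
opening: 0.243
```

move_arm(
  targets=[
    [[0,0,0,0,0,0.001,0.45],[0,0,0,0,0,0,0.45],[0,0,0,0,0,0,0.45]],
  ],
)

```text
clock: 11.3
tool_pos: [0.6601, -0.0465, 0.0755]
eef_rot: [0.996, 0.09, 0.005, 0.001]
contact_force: [0.7, -1.1, -0.5]
opening: 0.449
```

move_arm(
  targets=[
    [[0,0,0,0,0,0.03,0.45],[0,0,0,0,0,0.04,0.45],[0,0,0,0,0,0.05,0.45],[0,0,0,-0.04,-0.02,0.02,0.45],[0,0,0,-0.045,-0.02,0,0.45]],
  ],
)

```text
clock: 11.8
tool_pos: [0.5766, -0.0826, 0.2159]
eef_rot: [0.996, 0.093, 0.006, -0.001]
contact_force: [0.4, -1.5, -0.7]
opening: 0.451
```

move_arm(
  targets=[
    [[0,0,0,-0.045,-0.02,0,0.45],[0,0,0,-0.045,-0.02,0,0.45],[0,0,0,0,0,0,0.45]],
  ],
)

```text
clock: 12.1
tool_pos: [0.4759, -0.1272, 0.2156]
eef_rot: [0.996, 0.091, 0.002, 0.0]
contact_force: [0.2, -0.2, 0.5]
opening: 0.453
```

```bash
python3 - <<'E'
from h import *
a=r.snapshot("side"); b=r.snapshot("top")
A=cv2.resize(a["frame"][170:250,310:410],(500,400),interpolation=cv2.INTER_CUBIC);B=cv2.resize(b["frame"][130:210,280:340],(300,400),interpolation=cv2.INTER_CUBIC)
cv2.imwrite("pics/f.png",np.hstack([A,B])[:,:,::-1])
for n,z in dict(head=.09,collar_top=.056).items():
    X=[.658,-.046,z]; print(n,(proj(a,X)-[170,310])*5,(proj(b,X)-[130,280])*5)
s=r.get_state();print(s["tool_pos"],s["contact_force"])
E
```

```text
head [156.8879788  266.45247094] [140.47477691 247.49426057]
collar_top [210.46132285 261.86076237] [150.22273818 246.98066745]
[ 0.48358515 -0.12409663  0.21677099] [ 1.18219141 -0.17876511 -0.02467173]
```

View pics/f.png

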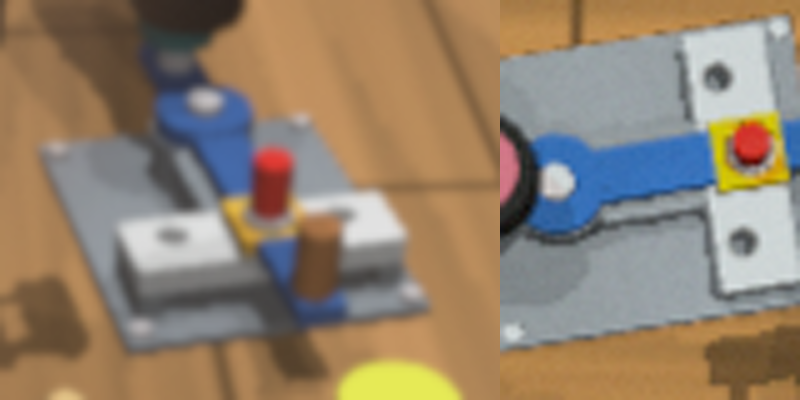

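```bash
python3 -c "
from plant import r; print(r.finish_job())"
```

```text
the job is handed in; nothing more can be done
None
```

I swung the jack's arm until the yellow eye lay over the middle hole. I then took the larger red-headed pin from the tool block, pushed it down through the eye and the hole, released it and backed away. The job was handed in at about 12 s.

- **Arm position:** the top picture before inserting put the eye about 2 mm to one side of the middle hole. The pin still went in freely, with no sideways force of note.
- **Pin home:** the tool met 16 N of upward push at the expected seated height (0.074 m against 0.0743 m).
- **Final pictures:** the side and top views show the collar sitting flat on the yellow eye and the head top at its predicted height. In the side view the head is about 1 pixel (2–3 mm) to one side of the predicted position, which is within calibration.
- **Bystanders:** the arm's path kept clear of the other things and no knock showed in the force readings. I did not measure their positions again at the end.

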